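# Clear the sample box and hold its lid half open

## Task

The steel beaker with the stirrup handle is standing on the lid of the grey sample box: lift it off by its handle, keeping it upright, and set it down gently on the worktop right beside the box, without disturbing the tub, the metal flask or the glass beaker. Then raise the box's hinged lid and hold it half open, at 45 degrees, so that a colleague can reach the vials. The lid falls shut if let go, so finish while still holding it there.

Things in the scene. Friction and masses are not known exactly. Their poses are not given: they have to be found in the camera images.
- sample_box: grey sheet-metal sample box, 220 (x) x 200 (y) x 85 mm high, fixed to the worktop, with vials inside; its origin is the centre of its underside, z up, its -x side faces the robot (turned up to 0.35 rad). An 8 mm aluminium lid of the same 220 x 200 mm closes it; closed, the lid's top is 93 mm above the worktop
- lid (a joint): angle of the box's lid in rad: 0 closed, 0.785 is 45 degrees open, stop at 1.35. The hinge line lies at the box's far (+x) top edge, parallel to the box's y; the front edge of the lid swings up and away from the robot. The lid weighs 0.35 kg, turns freely and falls shut from every angle
- hinge (a point): middle of the lid's hinge line, on the box's far edge (box frame x +110, y 0, z +85 mm)
- knob (a point): centre of the black ball knob, 28 mm diameter, on a thin stem (11 mm) near the front edge of the lid, 35 mm above the lid's top face. It swings with the lid: from the hinge line it lies 195 mm towards the front along the lid and 43 mm square to the lid (up when closed; its centre is then 128 mm above the worktop). Gripped from left and right (along the box's y) the ball can turn between the fingers while the lid swings, so the gripper may stay upright
- beaker: open stainless beaker, 110 mm diameter, 130 mm high, 0.3 to 0.6 kg, with a stirrup handle over its mouth; loose, standing on the lid behind the knob. Origin at the centre of its underside, z up; the handle's bar runs along its own y, and it may be turned up to about 0.75 rad
- handle (a point): middle of the beaker's handle: a level black bar, 12 mm thick and 56 mm long along the beaker's y, 175 mm above the beaker's underside and 45 mm above its rim, over its centre
- tub: white plastic tub, 83 mm diameter, 75 mm high, loose on the worktop to the left of the box; leave it alone. Origin at the centre of its underside
- alu_flask: slim aluminium flask, 54 mm diameter, 195 mm high, loose, to the left of the box, behind the tub as seen from the robot; leave it alone. Origin at the centre of its underside
- glass_beaker: small glass beaker, 47 mm diameter, 58 mm high, loose, 330 to 360 mm to the right (-y) of the box's centre; leave it alone. Origin at the centre of its underside. Between it and the box the worktop is free
Things that resemble listed ones, but are neither listed nor needed, are in the scene too. There is more than one size of the beaker; the one meant has the size given above.

How it is judged (in metres and radians):
On the way, in this order (a step that is already met when the one before it is completed fails the run):
1. the beaker is lifted clear of the closed lid by its handle (distance between the grasp point and handle below 0.04 m and height (world z) of beaker above 0.103 m and contact force between the fingers and beaker above 0.5 N and value of joint lid below 0.1 rad), for 0.05 s.
2. the beaker stands released, upright and at rest on the worktop beside the box, the lid still shut (height (world z) of beaker below 0.008 m and angle between beaker's own z axis and vertical below 0.1 rad and horizontal distance between beaker and sample_box below 0.32 m and linear speed of beaker below 0.03 m/s and contact force between the fingers and beaker below 0.05 N and value of joint lid below 0.1 rad), for 0.2 s.
At the end, for the whole second after the job is handed in: The gripper's fingers hold the lid still at 45 degrees, 8 degrees either way (nothing else props it), while the beaker stands released and upright (within 0.1 rad) on the worktop, its centre within 320 mm of the box's centre (value of joint lid between 0.646 and 0.925 rad and velocity of joint lid between -0.1 and 0.1 rad/s and contact force between the fingers and sample_box above 0.3 N and contact force between beaker and sample_box below 0.5 N and height (world z) of beaker below 0.008 m and angle between beaker's own z axis and vertical below 0.1 rad and horizontal distance between beaker and sample_box below 0.32 m and linear speed of beaker below 0.03 m/s and contact force between the fingers and beaker below 0.05 N); the arm keeps its last pose, push and grip.
It fails at once if the beaker is tipped more than about 35 degrees (angle between beaker's own z axis and vertical above 0.6 rad).
It fails at once if the beaker is dropped or pushed off: in the air more than 15 mm over the worktop with no finger on it (height (world z) of beaker between 0.015 and 0.075 m and contact force between the fingers and beaker below 0.01 N).
It fails at once if the tub, the flask or the glass beaker is shifted more than 30 mm (distance of any of tub, alu_flask, glass_beaker from where it was at the start of the episode above 0.03 m).
It fails at once if the tub, flask or glass beaker is tipped over (angle between any of tub, alu_flask, glass_beaker's own z axis and vertical above 0.5 rad).
It also fails if it takes over 51 s, if anything falls off the work surface, if the arm or the gripper's body presses on something with over 40 N, if the wrist force passes 120 N, or if a joint passes its speed limit or range.

## Robot

A 6-joint arm with a two-finger parallel gripper is mounted at the origin on a cart in front of the work surface, level with it; the furniture and walls round the work are solid. World frame = base frame: x ahead of the robot, y to its left, z up, the work surface at z = 0. Lengths are in m, angles in degrees, forces in N, time in s.
With the tool pointing down it reaches from about 0.4 to 0.825 m from the base axis. Payload 7 kg.
Tool frame: the origin (TCP) lies midway between the tips of the shut fingers; the grasp point (between the pads) lies 19 mm behind it; z points along the fingers, y is the direction in which the jaws open and shut (so a half turn about z gives the same grasp; the last joint's range is limited). The gripper opens to 88 mm and grips with 3 to 60 N. Pads are 19 mm wide; open, the fingers measure 130 mm over their backs; the gripper's body (78 mm by 193 mm) begins 47 mm behind the grasp point.
Start: joints at [93.455, 20.546, 0.682, 0, -70.136, -16.507], TCP at [0.152, 0.658, 0.227] pointing down, gripper open.
Joint ranges: [-176.03, 176.03], [-82.01, 121.73], [-58.28, 71.71], [-173.87, 95.51], [-174.79, -0.11], [-173.66, 173.66]. Speed limits (degrees/s): [136.94, 136.94, 172.46, 180, 180, 180].

## Interface

Orientations are given as a 3x3 rotation matrix whose columns are the frame's x, y, z axes.
In Python, from rig import robot gives the robot as it stands. Calls block until the motion is done:
- robot.goto(position, orientation): joint-space move of the TCP to a pose.
- robot.servo_line(position, ori=None, speed=0.15): straight line of the TCP; ori=None keeps the orientation; speed is the mean speed in m/s.
- robot.movej(angles): joint-space move.
- robot.move_gripper(opening): opening from 0.0 (shut) to 1.0 (fully open); the grip force is fixed at half the most; returns when the fingers have stopped.
- robot.dwell(seconds).
- robot.ik(position, orientation): joint angles nearest the present ones, or None.
- robot.grab_frame(name): name is "scene" or "top"; returns (picture, depth): 400x640x3 uint8, red, green, blue; 400x640 float32, m along the optical axis (not along the pixel's ray), 0 where there is no reading.
- robot.camera_info(name): a dict with "vfov" (degrees; the focal length in pixels is half the picture's height over the tangent of half this angle, whatever the lens; pixels are square), "cx", "cy" (the principal point, pixels), "view" (4x4, takes a point from world to camera coordinates). Camera axes: x right, y down, z forward; pixel columns grow to the right and rows downward; lengths in m; the calibration is good to about 2 mm. A picture is of the moment at which its call begins. camera_info takes no time and is no camera call.
A pose or a line that the arm cannot do raises robot.Unreachable and nothing moves.
- robot.job_done(): hands the job in, once; it reports no verdict.
Readings, each from a call of its own:
- robot.read_t(): time.
- robot.read_qpos(): joint angles.
- robot.read_qvel(): joint speeds.
- robot.read_effort(): joint torques, N m.
- robot.read_position(): TCP position.
- robot.read_tcp_rot(): TCP orientation.
- robot.read_force(): force on the tool from outside, world axes, zero at the start.
- robot.read_ft_torque(): the same for the moment, N m.
- robot.read_grip_width(): opening from 0.0 (shut) to 1.0 (fully open).
Only numpy, scipy, OpenCV 4.12 (cv2) and the standard library are available. Lean on these libraries where they do the work, as an engineer would, in place of code of your own. Each camera call takes 0.05 s, during which the arm holds its last target. There are 200 camera calls.

## Working session

There is one attempt and no reset: what is moved stays moved. The work goes in short steps, each a Python script; the robot and the scene stay as the last script left them, time stands still between calls to the robot, and variables do not carry over. Pictures are saved under pics/ and viewed, about 8 in all and at most 12, crops included, and the job is handed in when it is done.

```bash
mkdir -p pics; cat > h.py <<'E'
import numpy as np, cv2
from rig import robot
def snap(n,name):
    im,d=robot.grab_frame(n); np.savez(f'pics/{name}.npz',im=im,d=d); cv2.imwrite(f'pics/{name}.png',im[:,:,::-1]); return im,d
def cloud(n,d):
    c=robot.camera_info(n); f=200/np.tan(np.radians(c['vfov']/2)); V=np.array(c['view'])
    v,u=np.mgrid[:400,:640]; P=np.stack([(u-c['cx'])/f*d,(v-c['cy'])/f*d,d],-1)
    return (P-V[:3,3])@V[:3,:3]
def px(n,p):
    c=robot.camera_info(n); f=200/np.tan(np.radians(c['vfov']/2)); V=np.array(c['view'])
    q=V[:3,:3]@p+V[:3,3]; return f*q[0]/q[2]+c['cx'],f*q[1]/q[2]+c['cy']
E
python3 - <<'E'
from h import *
for n in('scene','top'):
    im,d=snap(n,n+'0'); c=robot.camera_info(n); print(n,c); 
a=cv2.imread('pics/scene0.png');
E
ls
```

```text
scene {'vfov': 42.980665419371896, 'cx': 321.65857533574723, 'cy': 205.47196031182952, 'view': array([[ 0.66907986, -0.74308829, -0.01232591, -0.40235225],
       [-0.51847401, -0.45482529, -0.72409852,  0.43578185],
       [ 0.532463  ,  0.4908704 , -0.6895864 ,  1.49014334],
       [ 0.        ,  0.        ,  0.        ,  1.        ]])}
top {'vfov': 44.92844477510893, 'cx': 319.57239338366105, 'cy': 197.081277067357, 'view': array([[-0.0258294 , -0.99956361,  0.01433265, -0.0212441 ],
       [-0.99437122,  0.0242162 , -0.10314773,  0.58727406],
       [ 0.10275564, -0.01691622, -0.99456278,  1.38564554],
       [ 0.        ,  0.        ,  0.        ,  1.        ]])}
h.py
pics
```

View pics/scene0.png

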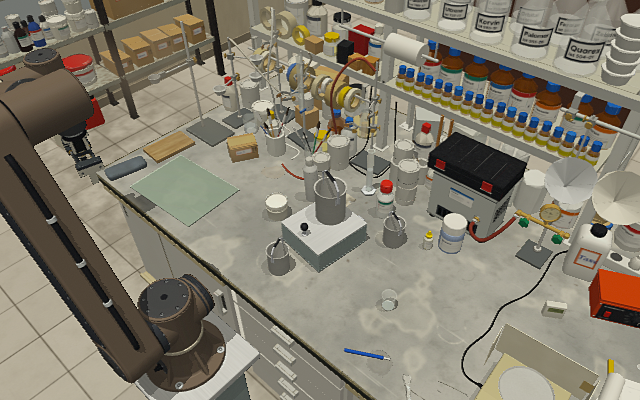

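View pics/top0.png

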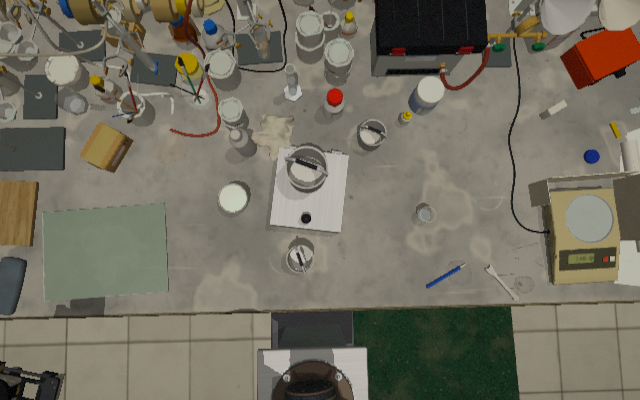

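The scene picture shows the box at (322,240) and the big beaker on its lid at (330,200). The top view shows the beaker at (306,165), its handle bar at (306,165), and the knob at (306,218).

Things that could be taken for the beaker (top-view pixels):
- The small stirrup beaker in front of the box, (300,255).
- The one behind and to the right, (372,133).
- The one on the lid, (306,165). It is the largest and fits the description, so I choose it.

The tub is at (233,197), the flask at about (238,138) and the glass beaker at (425,213). Next I measure and check a close crop.

```bash
python3 - <<'E'
from h import *
r={}
for n in('top','scene'):
    z=np.load(f'pics/{n}0.npz'); im,d=z['im'],z['d']; P=cloud(n,d); Z=P[...,2]; X=P[...,0];Y=P[...,1]
    r[n]=(im,d,P)
im,d,P=r['top']; Z=P[...,2]
u0,u1,v0,v1=255,365,135,245
roi=np.zeros(Z.shape,bool); roi[v0:v1,u0:u1]=1
m=roi&(abs(Z-.093)<.012)&(d>0); m=cv2.morphologyEx(m.astype(np.uint8),cv2.MORPH_OPEN,np.ones((3,3)))>0
p=P[m]; print('lid z',np.median(p[:,2]),'n',len(p)); R=cv2.minAreaRect(p[:,:2].astype(np.float32)); print('lid rect',R); print(cv2.boxPoints(R))
for n in r:
    im,d,P=r[n]; q=P.reshape(-1,3); k=(d.ravel()>0)
    b=k&(np.hypot(q[:,0]-.59+0,q[:,1]-.0)<.25)
    h=q[b&(q[:,2]>.255)&(q[:,2]<.30)]; print(n,'handle',len(h),h.mean(0) if len(h) else '',np.percentile(h[:,2],[5,50,95]) if len(h) else '')
    if len(h)>5:
        R=cv2.minAreaRect(h[:,:2].astype(np.float32)); print(R)
def at(n,u,v,k=2):
    P=r[n][2]; a=P[v-k:v+k+1,u-k:u+k+1].reshape(-1,3); return np.median(a,0).round(4)
for nm,u,v in[('handle',306,165),('knob',306,218),('tub',233,197),('flask',238,136),('flask2',232,110),('glass',425,213),('small',300,257),('small2',372,133),('red',335,99),('tall?',292,90)]: print(nm,at('top',u,v))
a=cv2.resize(r['top'][0][95:275,210:390,::-1],None,fx=3.3,fy=3.3,interpolation=cv2.INTER_CUBIC)
b=cv2.resize(r['scene'][0][150:290,250:430,::-1],None,fx=3.3,fy=3.3,interpolation=cv2.INTER_CUBIC)
cv2.imwrite('pics/c1.png',a);cv2.imwrite('pics/c2.png',b)
E
```

```text
lid z 0.09326428268342435 n 4678
lid rect ((0.6069468855857849, -0.0068241506814956665), (0.20014801621437073, 0.22966477274894714), 82.30500793457031)
[[ 0.4797487  -0.09062098]
 [ 0.70734537 -0.121373  ]
 [ 0.73414505  0.07697268]
 [ 0.5065484   0.1077247 ]]
top handle 171 [ 0.64256427 -0.00111829  0.26977685] [0.25782888 0.2712871  0.27607838]
((0.6421473622322083, -0.0024271272122859955), (0.10669296979904175, 0.01183196809142828), 68.10982513427734)
scene handle 80 [ 0.64098253 -0.00912306  0.26927847] [0.25735178 0.27049955 0.27712945]
((0.6442413926124573, -0.004060175269842148), (0.10261561721563339, 0.014607707038521767), 69.89617919921875)
handle [ 0.642  -0.0008  0.2719]
knob [0.5195 0.0038 0.1409]
tub [0.5889 0.2108 0.0701]
flask [0.7354 0.1761 0.1938]
flask2 [0.8242 0.2014 0.1313]
glass [ 0.5339 -0.3504  0.0023]
small [0.4158 0.0229 0.1229]
small2 [ 0.7789 -0.2001  0.004 ]
red [ 0.8429 -0.0833  0.1482]
tall? [0.9016 0.0372 0.0586]
```

View pics/c1.png

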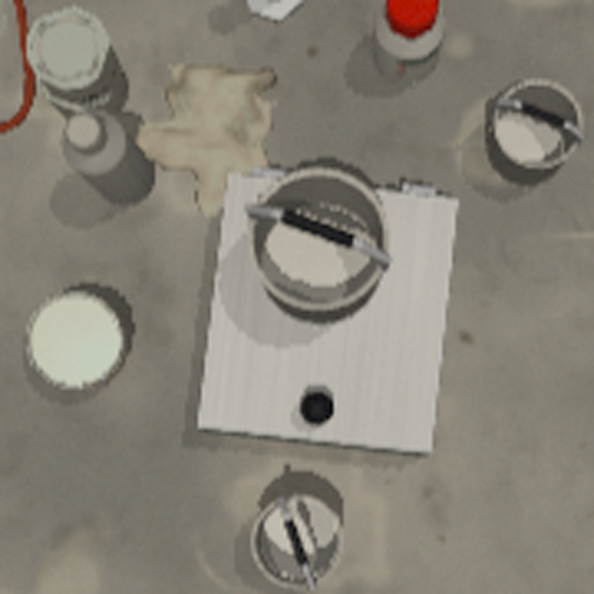

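View pics/c2.png

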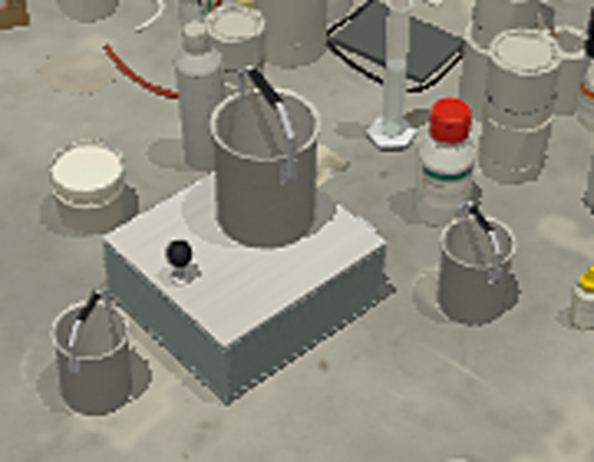

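The crops confirm it: the large stirrup beaker stands on the lid behind the knob, with its bar at about (318,228) in the top crop, and the two smaller ones stand on the worktop. The measurements fit the given sizes: lid z 0.093, bar top 0.274, knob top 0.142, box yaw about -7.7°, box centre about (0.602,-0.006). Now I go for the handle.

```bash
cat >> h.py <<'E'
yaw=-0.1344; BX=np.array([np.cos(yaw),np.sin(yaw),0]); BY=np.array([-np.sin(yaw),np.cos(yaw),0]); B0=np.array([.6021,-.0061,0])
def box(x,y,z): return B0+BX*x+BY*y+np.array([0,0,z])
def down(ty):
    ty=np.array(ty)/np.linalg.norm(ty); z=np.array([0,0,-1.]); return np.column_stack([np.cross(ty,z),ty,z])
t=np.radians(-21); HY=np.array([np.cos(t),np.sin(t),0])
E
python3 - <<'E'
from h import *
print(robot.read_t(),robot.read_position(),robot.read_grip_width())
H=np.array([.642,-.0015,.249])
q=robot.read_qpos()
c=[]
for s in(1,-1):
    for p,ty in((H+[0,0,.1],HY),(box(0,-.215,.158),HY),(box(0,-.215,.30),HY),(box(-.085,0,.109),BY),(box(.0025,0,.234),BY)):
        print(s,p.round(3),None if robot.ik(p,down(s*ty)) is None else np.round(robot.ik(p,down(s*ty)),1))
E
```

```text
0.1 [0.15235979 0.65711712 0.22570791] 0.9966487501655347
1 [ 0.642 -0.002  0.349] [ 17.2  14.7   8.    0.  -83.3 141.8]
1 [ 0.573 -0.219  0.158] [ -2.7  17.8 -12.8   0.  -59.5 161.7]
1 [ 0.573 -0.219  0.3  ] [ -2.7  12.7  -0.7   0.  -76.6 161.7]
1 [0.518 0.005 0.109] [  22.3   12.2  -28.1    0.   -49.7 -120. ]
1 [ 0.605 -0.006  0.234] [  17.9   13.7   -8.     0.   -68.3 -115.6]
-1 [ 0.642 -0.002  0.349] [ 17.2  14.7   8.    0.  -83.3 -38.2]
-1 [ 0.573 -0.219  0.158] [ -2.7  17.8 -12.8   0.  -59.5 -18.3]
-1 [ 0.573 -0.219  0.3  ] [ -2.7  12.7  -0.7   0.  -76.6 -18.3]
-1 [0.518 0.005 0.109] [ 22.3  12.2 -28.1   0.  -49.7  60. ]
-1 [ 0.605 -0.006  0.234] [ 17.9  13.7  -8.    0.  -68.3  64.4]
```

```bash
python3 - <<'E'
from h import *
H=np.array([.642,-.0015,.249]); O=down(-HY)
p=robot.read_position(); robot.servo_line([p[0],p[1],.36],speed=.3)
robot.goto(H+[0,0,.11],O); print(robot.read_t(),robot.read_position())
robot.servo_line(H,speed=.12); print(robot.read_position(),robot.read_force())
robot.move_gripper(0.0); print('grip',robot.read_grip_width()*88,'mm',robot.read_force(),robot.read_t())
robot.servo_line(H+[0,0,.015],speed=.04); print(robot.read_force(),robot.read_t(),robot.read_grip_width()*88)
im,d=snap('scene','s1'); cv2.imwrite('pics/s1c.png',cv2.resize(im[100:300,210:430,::-1],None,fx=2.5,fy=2.5))
E
```

```text
3.575 [ 0.64205519 -0.00069923  0.35895417]
[ 0.64250329 -0.00144222  0.24993155] [0.65618096 0.88794936 0.09779831]
grip 10.864487954625258 mm [ 1.24943311 -0.50362872  0.41126909] 5.8333
[ 1.0520409   0.51174223 -3.69869804] 6.3583 10.785283363951514
```

View pics/s1c.png

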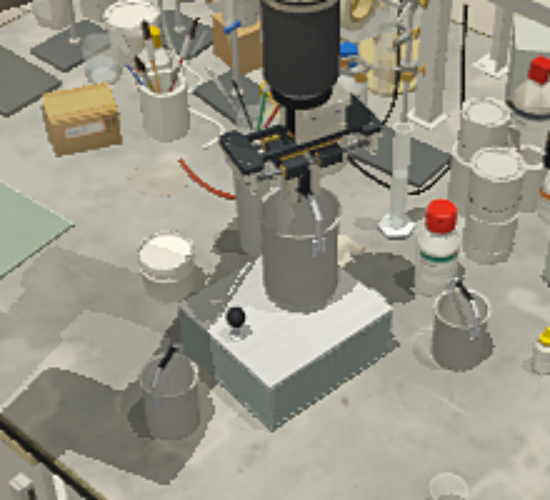

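The picture shows the beaker held by its bar at (303,185), upright, with the lid shut. The force of 3.7 N fits a beaker of about 0.4 kg. Next I carry it to the right of the box and lower it by force.

```bash
python3 - <<'E'
from h import *
H=np.array([.642,-.0015,.249])
robot.servo_line(H+[0,0,.075],speed=.15); print(robot.read_force())
T=box(0,-.215,0)
robot.servo_line(T+[0,0,.324],speed=.15); f0=robot.read_force(); print(f0,robot.read_t())
robot.servo_line(T+[0,0,.175],speed=.12); robot.servo_line(T+[0,0,.164],speed=.05); 
f0=robot.read_force()[2]; z=.164
while z>.150:
    z-=.0015; robot.servo_line(T+[0,0,z],speed=.02); f=robot.read_force()[2]; print(round(z,4),round(f,2),end=' ')
    if f-f0>2: break
print(robot.read_position(),robot.read_t())
im,d=snap('scene','s2'); cv2.imwrite('pics/s2c.png',cv2.resize(im[130:330,230:480,::-1],None,fx=2.5,fy=2.5))
E
```

```text
[-0.43166517 -0.65249234 -3.91685134]
[ 0.03625638  0.08204073 -4.26778926] 8.6333
0.1625 -4.09 0.161 -4.41 0.1595 -5.16 0.158 -3.95 0.1565 -5.44 0.155 1.24 [ 0.57401988 -0.21957071  0.15587319] 11.8917
```

View pics/s2c.png

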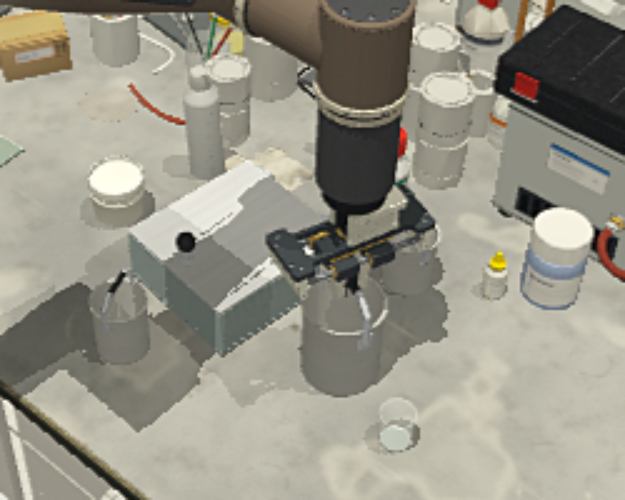

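The picture shows the beaker standing on the worktop at (342,345), clear of the box and of the glass beaker at (398,428). I release it, retreat and refine the knob position.

```bash
python3 - <<'E'
from h import *
T=box(0,-.215,0)
robot.move_gripper(1.0); robot.dwell(.3); robot.servo_line(T+[0,0,.30],speed=.15)
print(robot.read_t(),robot.read_force())
from scipy.optimize import least_squares
for n in('top','scene'):
    z=np.load(f'pics/{n}0.npz'); P=cloud(n,z['d']).reshape(-1,3); k=(np.hypot(P[:,0]-.519,P[:,1]-.004)<.025)&(P[:,2]>.119)&(P[:,2]<.15)
    q=P[k]; s=least_squares(lambda c:np.linalg.norm(q-c,axis=1)-.014,[.519,.004,.128],loss='soft_l1',f_scale=.002); print(n,k.sum(),s.x.round(4))
print(box(-.085,0,.128))
im,d=snap('top','t3'); P=cloud('top',d); m=(abs(P[...,2]-.13)<.01)&(np.hypot(P[...,0]-.573,P[...,1]+.22)<.08); print('rim',m.sum(), cv2.minEnclosingCircle(P[m][:,:2].astype(np.float32)) if m.sum()>3 else '')
K=box(-.085,0,0); robot.goto(K+[0,0,.26],down(-BY)); print(robot.read_position(),robot.read_t())
im,d=snap('scene','s3'); cv2.imwrite('pics/s3c.png',cv2.resize(im[130:330,230:480,::-1],None,fx=2.5,fy=2.5))
E
```

```text
14.6667 [-0.54861969  0.08902027 -0.39045628]
top 82 [0.5185 0.0051 0.1278]
scene 52 [0.5209 0.0061 0.1293]
[0.51786654 0.00528964 0.128     ]
rim 58 ((0.5722026824951172, -0.21522966027259827), 0.05583949759602547)
[0.51803661 0.00504433 0.25996269] 15.95
```

View pics/s3c.png

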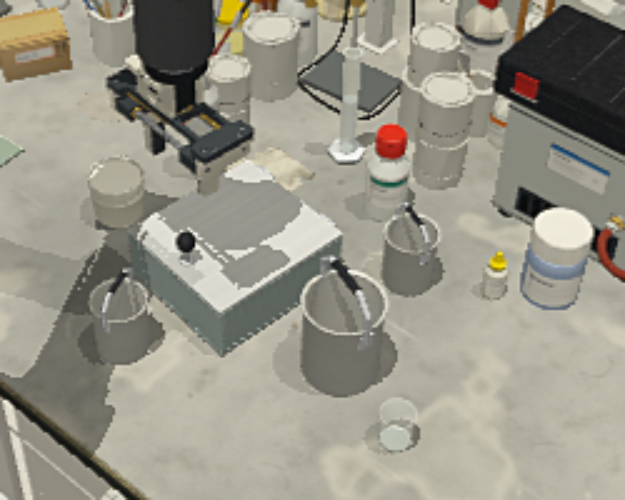

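The beaker stands free and upright at (342,330), its rim radius of 56 mm matches, and the gripper is above the knob at (185,242). Now I grip the knob and swing the lid along its arc.

```bash
python3 - <<'E'
from h import *
K=np.array([.5188,.0054,.128]); g=np.array([0,0,-.019])
robot.servo_line(K+g,speed=.12); print(robot.read_position(),robot.read_force())
robot.move_gripper(0.0); print('grip',robot.read_grip_width()*88,robot.read_force(),robot.read_t())
Hn=K+BX*.195+[0,0,-.043]
for a in np.radians(np.arange(5,46,5)):
    c,s=np.cos(a),np.sin(a)
    robot.servo_line(Hn+BX*(-.195*c+.043*s)+[0,0,.195*s+.043*c]+g,speed=.06)
    f=robot.read_force(); print(round(np.degrees(a)),f.round(1),round(robot.read_grip_width()*88,1),round(robot.read_t(),2))
    if np.linalg.norm(f)>35: break
robot.dwell(.3); print(robot.read_position(),robot.read_force())
im,d=snap('scene','s4'); cv2.imwrite('pics/s4c.png',cv2.resize(im[130:330,230:480,::-1],None,fx=2.5,fy=2.5))
E
```

```text
[0.51928807 0.00552482 0.10966275] [ 0.07644848 -0.18684471  0.06479071]
grip 26.469993331897165 [-1.16080724  9.30567451 -0.47508868] 18.4083
5 [ 0.5  8.6 -2.1] 26.6 18.85
10 [-0.3  8.8 -2.3] 26.3 19.29
15 [ 0.7  8.3 -3.1] 26.6 19.73
20 [ 0.4  8.2 -2.3] 26.7 20.18
25 [ 0.1  7.9 -2.3] 26.5 20.62
30 [-1.1  7.1 -2.7] 26.4 21.06
35 [-0.6  7.4 -2.2] 26.3 21.5
40 [-1.8  7.  -1.5] 26.1 21.94
45 [-0.8  7.6  0.8] 26.5 22.38
[ 0.60529596 -0.00467452  0.23371854] [-1.6008633   7.23359818  0.3049339 ]
```

View pics/s4c.png

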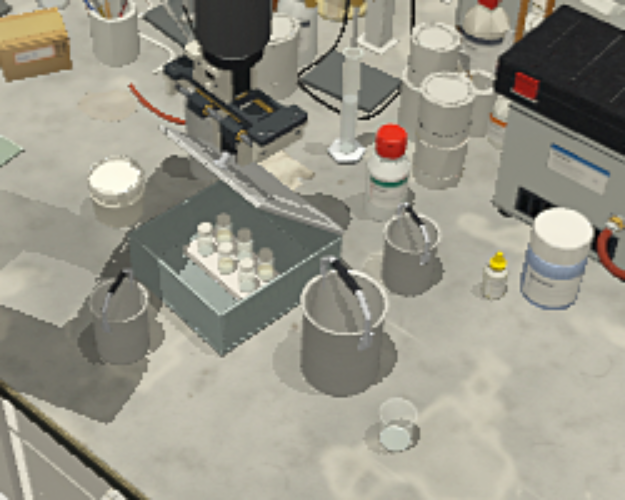

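The lid is open, the vials are visible at (235,250) and the beaker is unmoved. I measure the lid angle from depth before handing in.

```bash
python3 - <<'E'
from h import *
z=np.load('pics/s4.npz'); P=cloud('scene',z['d']); Q=(P-B0); x=Q@BX; y=Q@BY; h=P[...,2]
# underside/topside of the lid: line through hinge (x=.11,z=.085)
m=(abs(y)<.098)&(h>.12)&(h<.25)&(x<.1)&(x>-.06)&(abs(np.arctan2(h-.085,.11-x)-.785)<.3)
a=np.degrees(np.arctan2(h[m]-.085,.11-x[m])); print(m.sum(),np.percentile(a,[5,25,50,75,95]))
print('front edge', x[m&(h>.225)].min() if (m&(h>.225)).any() else '', h[m].max())
im,d=snap('top','t5'); P=cloud('top',d); 
for nm,u,v in(('tub',233,197),('flask',238,136),('glass',425,213)): print(nm,np.median(P[v-2:v+3,u-2:u+3].reshape(-1,3),0).round(4))
m=(abs(P[...,2]-.13)<.01)&(np.hypot(P[...,0]-.573,P[...,1]+.22)<.08); print('rim',cv2.minEnclosingCircle(P[m][:,:2].astype(np.float32)))
print(robot.read_t(),robot.read_qvel().round(2),robot.read_grip_width()*88)
E
```

```text
626 [45.90969307 47.51351362 48.62090366 51.23681259 56.59836504]
front edge -0.0472522523858457 0.2499981193347729
tub [0.5264 0.1167 0.647 ]
flask [0.7351 0.176  0.1941]
glass [ 0.5341 -0.3497  0.0022]
rim ((0.5752023458480835, -0.21695750951766968), 0.05668829008936882)
22.7833 [-0.05 -0.02 -0.1  -0.01  0.02  0.03] 26.549228093022997
```

```bash
python3 -c "
from rig import robot
robot.job_done(); print(robot.read_t())"
```

```text
the job is handed in; nothing more can be done
the job is handed in; nothing more can be done
```

I lifted the beaker off by its handle and set it down upright on the worktop, about 0.21 m to the right (-y) of the box's centre. I then gripped the knob, swung the lid along its arc, and handed in while still holding it at about 45°. The clock read 22.8 s at the last check before hand-in.

**Last checks**
- **Lid:** the front edge in the depth image (x' -47 mm, z 0.245 to 0.25 m) and the arm's pose both fit 45 to 46°. A rough per-pixel angle gave a median of 48.6°. It mixes the two faces of the 8 mm lid and some clutter, so it probably reads a few degrees high. Both are inside the 37 to 53° band.
- **Grip:** the fingers stood 26.5 mm apart on the 28 mm ball. A steady sideways force of 7 to 9 N remained while the knob was held, probably from being slightly off centre.
- **Other objects:** the beaker's rim was within 4 mm of its position after release. The flask and glass beaker were within 1 mm of where they started. The arm hid the tub in the last top view, so I checked it only by eye in the scene picture, where it looked unmoved.

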